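# Nest the three storage pots

### The job

Nest the three square storage pots to tidy the desk: first lower the yellow medium pot into the blue large one, then lower the red small pot into the yellow one, all standing upright on each other's floors. Lower each pot in and let go once it is down rather than dropping it from height. Leave the blue pot and the white mug where they stand.

Things in the scene. Friction and masses are not known exactly. Their poses are not given: they have to be found in the camera images.
- large_pot: Large blue square open-topped plastic pot, 108 x 108 mm outside, 40 mm high, walls and floor 3 mm thick (102 x 102 mm inside), 0.5 kg, loose but stays where it is. Origin at the centre of its underside; x and y parallel to its sides, z up towards the mouth.
- medium_pot: Medium yellow square open-topped plastic pot, 62 x 62 mm outside, 68 mm high, walls and floor 3 mm thick (56 x 56 mm inside), 0.12 kg or so; fits in the blue pot at any yaw, and its top then stands 31 mm above the blue rim. Grip it across two opposite outer sides, near the top. Origin at the centre of its underside; x and y parallel to its sides, z up towards the mouth. Loose, stands upright at the start.
- small_pot: Small red square open-topped plastic pot, 36 x 36 mm outside, 92 mm high, walls and floor 3 mm thick, 0.08 kg or so; fits in the yellow pot at any yaw, and its top then stands 27 mm above the yellow rim. Grip it across two opposite outer sides, near the top. Origin at the centre of its underside; x and y parallel to its sides, z up towards the mouth. Loose, stands upright at the start.
- mug: White ceramic mug, a bystander, 89 mm high, 79 mm across the cup; the origin lies on its underside, 17 mm from the cup's axis towards the handle; the handle reaches 57 mm from the origin along the mug's -y, which points roughly towards the robot at the start. Not to be moved.
Not all that is in view belongs to the job. What is shaped like the small_pot but turquoise is not meant. Leave any purple look-alike of the medium_pot alone.

How it is judged:
On the way, in this order (a step that is already met when the one before it is completed fails the run):
1. the yellow medium pot stands upright on the floor of the blue large pot and is let go, before the red small pot is in it (horizontal distance between medium_pot and large_pot below 0.032 m and z of medium_pot in the frame of large_pot between 0 and 0.008 m and angle between medium_pot's own z axis and vertical below 0.12 rad and contact force between the fingers and medium_pot below 0.05 N and not (horizontal distance between small_pot and medium_pot below 0.018 m and z of small_pot in the frame of medium_pot between 0 and 0.008 m and angle between small_pot's own z axis and vertical below 0.12 rad)), for 0.2 s.
2. the red small pot stands upright on the floor of the yellow pot, still inside the blue one, and is let go (horizontal distance between medium_pot and large_pot below 0.032 m and z of medium_pot in the frame of large_pot between 0 and 0.008 m and angle between each of medium_pot, small_pot's own z axis and vertical below 0.12 rad and horizontal distance between small_pot and medium_pot below 0.018 m and z of small_pot in the frame of medium_pot between 0 and 0.008 m and contact force between the fingers and small_pot below 0.05 N), for 0.2 s.
At the end, for the whole second after the job is handed in: The yellow pot stands upright inside the blue one (underside within 8 mm of the blue underside's height, centres within 32 mm, tilt under 7 degrees) and the red pot upright inside the yellow one (within 8 mm in height, centres within 18 mm, tilt under 7 degrees), all released and at rest (all of step 2 and angle between large_pot's own z axis and vertical below 0.1 rad and linear speed of each of large_pot, medium_pot, small_pot below 0.02 m/s and contact force between the fingers and large_pot below 0.05 N and contact force between the fingers and medium_pot below 0.05 N); the robot touches nothing.
It fails at once if the white mug is shifted by more than 30 mm (distance of mug from where it was at the start of the episode above 0.03 m).
It fails at once if the blue pot is shifted by more than 30 mm (distance of large_pot from where it was at the start of the episode above 0.03 m).
It fails at once if the yellow or red pot is dropped from more than about 35 mm (falls faster than 0.85 m/s out of the fingers) ((linear speed of medium_pot above 0.85 m/s and contact force between the fingers and medium_pot below 0.05 N) or (linear speed of small_pot above 0.85 m/s and contact force between the fingers and small_pot below 0.05 N)).
It also fails if it takes over 70 s, if anything falls off the work surface, if the arm or the gripper's body presses on something with over 40 N, if the wrist force passes 120 N, or if a joint passes its speed limit or range.

### The arm

A 7-joint arm with a two-finger parallel gripper is mounted at the origin on a cart in front of the work surface, level with it; the furniture and walls round the work are solid. World frame = base frame: x ahead of the robot, y to its left, z up, the work surface at z = 0. Lengths are in m, angles in rad, forces in N, time in s.
With the tool pointing down it reaches from about 0.425 to 0.875 m from the base axis. Payload 4.7 kg.
Tool frame: the origin (TCP) lies between the finger pads; the fingertips stand 19 mm ahead of it and the grasp point (between the pads) is the TCP (arm.tip_extent is the z of the fingertips in the tool frame, in m); z points along the fingers, y is the line along which they close (so a half turn about z gives the same grasp; the last joint's range is limited). The gripper opens to 87 mm and grips with 3 to 60 N. Pads are 19 mm wide; open, the fingers measure 117 mm over their backs; the gripper's body (75 mm by 190 mm) begins 51 mm behind the grasp point.
Start: joints at [1.189, 0.321, -0.07, 1.45, 0.023, 1.371, -0.057], TCP at [0.251, -0.6, 0.242] pointing down, gripper open.
Joint ranges: [-2.86, 2.86], [-0.3, 2.09], [-1.38, 1.24], [0.06, 2.45], [-1.56, 4.7], [0.09, 2.05], [-2.69, 2.69]. Speed limits (rad/s): [2.57, 2.57, 3.14, 3.14, 3.14, 3.14, 3.14].

### API

Orientations are given as a 3x3 rotation matrix whose columns are the frame's x, y, z axes.
In Python, from station import arm gives the robot as it stands. The module is installed in compiled form; this text tells all that it offers.
- The arm moves only by the shell command python3 -m jog 'ROWS' [FORCE]. ROWS is a JSON object of lists of equal length, an entry for each row: "travel": the shift along the tool's x, y, z in mm, a list of three; "angular": the turn, a rotation vector about the tool's x, y, z in units of 10 degrees (1.0 is 10 degrees), a list of three; "fingers": the opening, from 0 (shut) to 1 (fully open). A call has 1 to 12 rows; each row is the pose to reach, as a shift and turn from the pose commanded when the call began, along the tool's axes at that moment; what a row does not reach only later rows make up. A row lasts 1/8 s, in which the tool goes at most 62.5 mm and 10.7 degrees, less where a joint would pass 70% of its speed; a pose out of reach is approached as far as the arm can. A call with a gripper value outside its range is refused whole. The fingers move at their own pace and stop on an object; FORCE is the grip in N (left out, the last holds). Time passes only in rows, so rows that repeat a pose let the fingers close. It gives the time, the measured TCP pose, the force, the opening and the grip force at its end, in the units of the state.
- arm.observe(): the state, without advancing time (a new reading comes with each control period).
- arm.read_camera(name): name is "scene" or "side" or "wrist"; returns the picture (480x640x3 uint8, blue, green, red); there is no depth.
- arm.camera_model(name): a dict with "fx", "fy", "cx", "cy" (pixels), "R" (3x3) and "t" (3): a world point X has camera coordinates R X + t; the wrist camera has in their place "hand_eye" (4x4, takes a point from camera to tool coordinates, whose origin is the TCP and whose axes are the flange's). Camera axes: x right, y down, z forward; pixel columns grow to the right and rows downward; lengths in m; the calibration is good to about 2 mm. A picture is of the moment at which its call begins: read the wrist's pose just before it. camera_model takes no time and is no camera call.
- arm.hand_in(): hands the job in; it is judged then, once.
The state is a dict: "time_s": time; "joints": joint angles; "qvel": joint speeds; "effort": joint torques, N m; "tcp_pos": TCP position; "tool_rot": TCP orientation; "force": force on the tool from outside, world axes, zero at the start; "wrist_torque": the same for the moment, N m; "opening": finger opening in m; "grasp_force": force on a finger pad.
Only numpy, scipy, OpenCV 4.12 (cv2) and the standard library are available. Lean on these libraries where they do the work, as an engineer would, in place of code of your own. Each camera call takes 0.05 s, during which the arm holds its last target. There are 200 camera calls.

## Working session

There is one attempt and no reset: what is moved stays moved. The work goes in short steps, Python scripts to look and compute and a shell command to move; the robot and the scene stay as the last step left them, time stands still between calls to the robot, and variables do not carry over. Pictures are saved under pics/ and viewed, at most 10 in all, crops included, and the job is handed in when it is done.

```bash
mkdir -p pics
python3 - <<'E'
from station import arm
import cv2,numpy as np
s=arm.observe();print(s['time_s'],s['tcp_pos'],np.round(s['tool_rot'],3).tolist(),s['opening'])
for n in ("scene","side"):
    cv2.imwrite(f"pics/{n}0.png",arm.read_camera(n))
    m=arm.camera_model(n);print(n,{k:np.round(v,4).tolist() for k,v in m.items()})
print(arm.camera_model("wrist"))
E
```

```text
0.0 [ 0.25035575 -0.59928981  0.24048326] [[0.923, 0.386, -0.001], [0.386, -0.923, 0.002], [-0.0, -0.002, -1.0]] 0.08686747612581301
scene {'fx': 518.4447, 'fy': 518.4447, 'cx': 324.6348, 'cy': 235.6318, 'R': [[-0.6024, -0.7982, 0.0018], [-0.5744, 0.432, -0.6953], [0.5542, -0.4198, -0.7187]], 't': [0.2944, 0.3256, 0.6205]}
side {'fx': 573.3747, 'fy': 573.3747, 'cx': 325.4941, 'cy': 234.4703, 'R': [[0.9949, -0.0998, 0.0119], [-0.0256, -0.3659, -0.9303], [0.0972, 0.9253, -0.3666]], 't': [-0.4808, 0.0472, 1.1934]}
{'fx': 359.29448693119923, 'fy': 359.29448693119923, 'cx': 318.59264596493216, 'cy': 235.83588503739483, 'hand_eye': array([[-3.91788647e-04, -9.60765741e-01, -2.77360844e-01,
         7.58096008e-02],
       [ 9.99999890e-01, -4.48152240e-04,  1.39820438e-04,
         1.06610673e-03],
       [-2.58634570e-04, -2.77360759e-01,  9.60765811e-01,
        -1.42430181e-01],
       [ 0.00000000e+00,  0.00000000e+00,  0.00000000e+00,
         1.00000000e+00]])}
```

View pics/scene0.png

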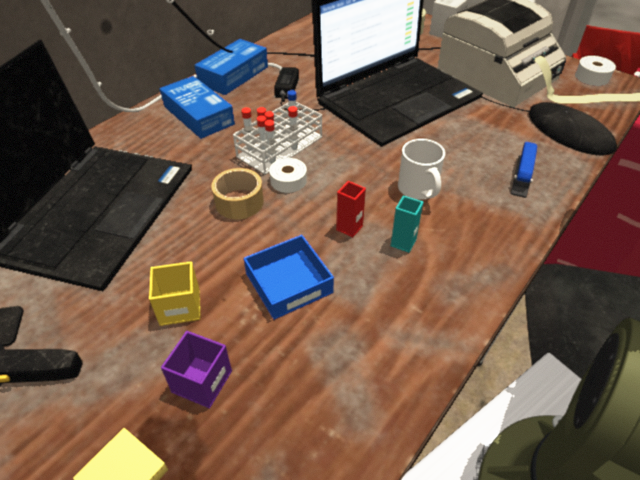

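View pics/side0.png

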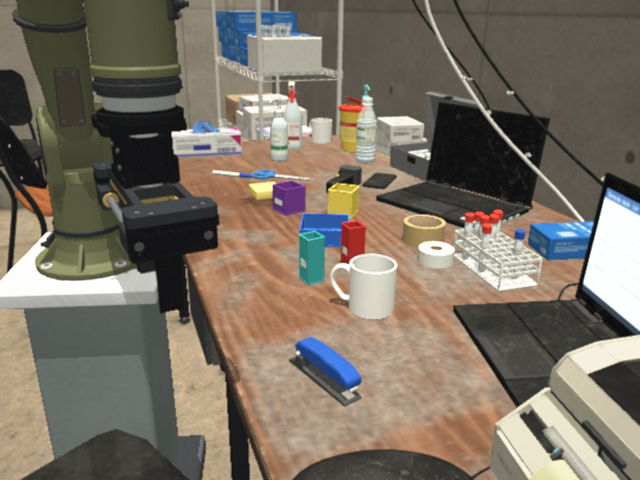

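Scene view: yellow candidates are the pot (175,293), the sticky note (122,460) and the purple look-alike (197,368). Red candidates are the pot (350,208), the tube caps (262,118) and the turquoise look-alike (406,223). Blue candidates are the pot (288,275), the boxes (197,105) and (232,65), and the stapler (525,168). I choose the pots at (175,293), (350,208) and (288,275). The mug is at (422,170).

```bash
cat > h.py <<'E'
from station import arm
import cv2,numpy as np
def ray(n,px):
    m=arm.camera_model(n);R,t=m['R'],m['t']
    d=R.T@np.array([(px[0]-m['cx'])/m['fx'],(px[1]-m['cy'])/m['fy'],1]);return -R.T@t,d
def plane(n,px,z):
    o,d=ray(n,px);return (o+d*(z-o[2])/d[2])[:2]
HS={'y':((22,110,60),(33,255,255)),'r':((0,150,60),(6,255,255)),'b':((104,150,50),(118,255,255))}
def mask(im,c,box):
    m=cv2.inRange(cv2.cvtColor(im,cv2.COLOR_BGR2HSV),*HS[c]);k=np.zeros_like(m);x0,y0,x1,y1=box
    k[y0:y1,x0:x1]=m[y0:y1,x0:x1];return cv2.morphologyEx(k,cv2.MORPH_OPEN,np.ones((2,2)))
def hexa(m):
    c=max(cv2.findContours(m,cv2.RETR_EXTERNAL,cv2.CHAIN_APPROX_NONE)[0],key=cv2.contourArea)
    return cv2.approxPolyN(c,6,ensure_convex=True).reshape(-1,2)
E
python3 - <<'E'
from h import *
im=cv2.imread('pics/scene0.png');v=im.copy()
for c,b,z in(('y',(135,250,215,340),.068),('r',(325,170,375,245),.092),('b',(235,230,345,325),.04)):
    h=hexa(mask(im,c,b));print(c)
    for p in h: print(p,np.round(plane('scene',p,z),4),np.round(plane('scene',p,0),4))
    cv2.polylines(v,[h.astype(int).reshape(-1,1,2)],True,(255,255,255),1)
cv2.imwrite('pics/crop.png',cv2.resize(v[165:345,130:430],None,fx=2.6,fy=2.6))
E
```

```text
y
[200 293] [0.5025 0.2182] [0.5568 0.2028]
[200 320] [0.4599 0.2405] [0.5093 0.2276]
[161 326] [0.4834 0.2883] [0.5355 0.2808]
[149 298] [0.5388 0.2816] [0.5972 0.2733]
[151 267] [0.5925 0.2547] [0.6569 0.2434]
[192 262] [0.564  0.1999] [0.6252 0.1824]
r
[366 189] [ 0.5136 -0.1068] [ 0.5918 -0.1801]
[364 227] [ 0.4454 -0.0451] [ 0.5128 -0.1085]
[353 238] [ 0.4372 -0.0159] [ 0.5033 -0.0747]
[337 231] [ 0.4641 -0.0055] [ 0.5344 -0.0626]
[338 192] [ 0.5361 -0.0639] [ 0.6179 -0.1303]
[349 180] [ 0.5495 -0.0986] [ 0.6334 -0.1706]
b
[333 276] [0.4291 0.0286] [0.455  0.0079]
[333 293] [0.4025 0.0492] [0.4266 0.0298]
[275 320] [0.4142 0.1475] [0.4391 0.1343]
[248 275] [0.5114 0.1346] [0.5425 0.1207]
[245 259] [0.5433 0.121 ] [0.5764 0.1062]
[302 236] [0.5301 0.017 ] [ 0.5624 -0.0044]
```

View pics/crop.png

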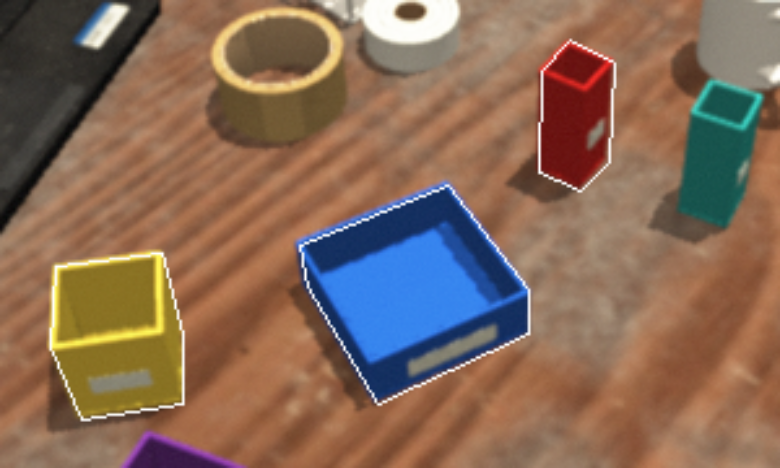

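The crop confirms all three choices: the hulls fit, the yellow rim corners are at (151,267), (192,262) and (149,298), and the look-alikes and sticky note are excluded. Next I locate the neighbours.

Run:
```python
from h import *
for n,p,z in(('purple',(197,353),.068),('turq',(410,205),.092),('mug',(422,155),.089)): print(n,plane('scene',p,z).round(3))
# cross-check with side view: project my centre estimates
m=arm.camera_model('side');im=cv2.imread('pics/side0.png')
for c,X,b in(('y',(.5514,.2408,.068),(325,180,365,220)),('r',(.5249,-.0854,.092),(335,215,370,268)),('b',(.4855,.075,.04),(296,210,356,248))):
    q=m['R']@np.array(X)+m['t'];print(c,(q[0]/q[2]*m['fx']+m['cx']).round(1),(q[1]/q[2]*m['fy']+m['cy']).round(1));print(hexa(mask(im,c,b)).tolist())
s=arm.observe();R=s['tool_rot'];p=s['tcp_pos']
for X in((.5,-.3,.24),(.551,.241,.2)): print((R.T@(np.array(X)-p)*1000).round(1))
```

```text
purple [0.415 0.268]
turq [ 0.439 -0.139]
mug [ 0.527 -0.253]
y 343.2 187.6
[[359, 184], [359, 211], [352, 218], [329, 213], [328, 190], [335, 184]]
r 351.4 224.1
[[366, 227], [365, 254], [348, 264], [342, 262], [343, 225], [357, 220]]
b 323.4 221.3
[[348, 216], [348, 221], [340, 247], [326, 246], [300, 233], [304, 215]]
[ 345.8 -180.     0.8]
[ 601.4 -659.4   41.6]
```

```bash
python3 -m jog '{"travel":[[346,-180,0],[346,-180,0],[346,-180,0],[346,-180,0],[346,-180,0],[346,-180,0],[346,-180,0],[346,-180,0],[346,-180,0],[346,-180,0]],"angular":[[0,0,-4],[0,0,-4],[0,0,-4],[0,0,-4],[0,0,-4],[0,0,-4],[0,0,-4],[0,0,-4],[0,0,-4],[0,0,-4]],"fingers":[1,1,1,1,1,1,1,1,1,1]}' 20
python3 - <<'E'
from h import *
s=arm.observe();R=s['tool_rot'];p=s['tcp_pos'];print(p,R.round(3).tolist(),s['joints'])
print((R.T@(np.array((.551,.241,.2))-p)*1000).round(1))
E
```

```text
time_s: 1.35
tcp_pos: [0.499, -0.3024, 0.2414]
tool_rot: [[0.462, 0.887, -0.001], [0.887, -0.462, -0.001], [-0.001, -0.0, -1.0]]
force: [0.0, -0.4, -0.1]
opening: 0.0869
grasp_force: 0.0
[ 0.49904391 -0.30243197  0.24136985] [[0.462, 0.887, -0.001], [0.887, -0.462, -0.001], [-0.001, -0.0, -1.0]] [ 0.83317508  0.20226786 -0.38386978  1.61141408  0.07812829  1.34337712
 -0.04188354]
[ 505.9 -205.2   41. ]
```

```bash
python3 -m jog '{"travel":[[506,-205,0],[506,-205,0],[506,-205,0],[506,-205,0],[506,-205,0],[506,-205,0],[506,-205,0],[506,-205,0],[506,-205,40],[506,-205,40],[506,-205,40],[506,-205,40]],"angular":[[0,0,0],[0,0,0],[0,0,0],[0,0,0],[0,0,0],[0,0,0],[0,0,0],[0,0,0],[0,0,0],[0,0,0],[0,0,0],[0,0,0]],"fingers":[1,1,1,1,1,1,1,1,1,1,1,1]}' 20
cat >> h.py <<'E'
def wcam():
    s=arm.observe();im=arm.read_camera('wrist');return s,im
def wplane(s,px,z):
    m=arm.camera_model('wrist');T=m['hand_eye'];R=s['tool_rot']
    d=R@T[:3,:3]@np.array([(px[0]-m['cx'])/m['fx'],(px[1]-m['cy'])/m['fy'],1]);o=s['tcp_pos']+R@T[:3,3]
    return (o+d*(z-o[2])/d[2])[:2]
E
python3 - <<'E'
from h import *
s,im=wcam();print(s['tcp_pos'],s['tool_rot'].round(3).tolist());cv2.imwrite('pics/w1.png',im)
h=hexa(mask(im,'y',(0,0,640,480)))
for p in h: print(p,wplane(s,p,.068).round(4))
E
```

```text
time_s: 2.85
tcp_pos: [0.5519, 0.2412, 0.2025]
tool_rot: [[0.462, 0.887, 0.002], [0.887, -0.462, -0.001], [0.0, 0.002, -1.0]]
force: [1.0, -0.3, -0.1]
opening: 0.087
grasp_force: 0.0
[0.55190511 0.24118556 0.20249403] [[0.462, 0.887, 0.002], [0.887, -0.462, -0.001], [0.0, 0.002, -1.0]]
[36 87] [0.4226 0.4285]
[105 149] [0.44   0.3706]
[ 50 217] [0.3698 0.3484]
[  0 177] [0.3562 0.3909]
[  0 103] [0.3924 0.432 ]
[14 84] [0.41   0.4373]
```

View pics/w1.png

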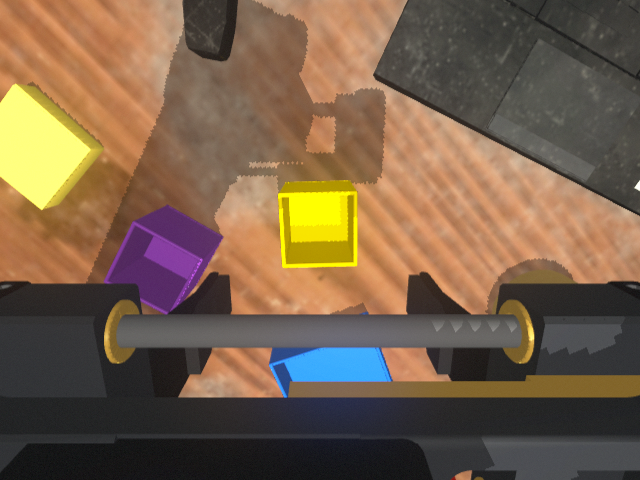

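The wrist view shows the yellow pot's rim corners at about (281,193), (357,192), (356,266) and (283,268). The note is at (45,145), purple at (163,258) and blue at (330,350).

Run:
```python
from h import *
s=arm.observe();R=s['tool_rot'];P=[wplane(s,p,.068) for p in((280,193),(357,192),(357,267),(282,268))]
print(np.round(P,4));c=np.mean(P,0);print(c)
for a,b in((0,1),(3,2),(1,2),(0,3)):
    d=P[b]-P[a];print(np.hypot(*d).round(4),np.degrees(np.arctan2(d[1],d[0])).round(1))
print((R.T@(np.array([*c,.061])-s['tcp_pos'])*1000).round(1))
```

```text
[[0.5399 0.2812]
 [0.5932 0.2543]
 [0.5661 0.1984]
 [0.511  0.2262]]
[0.55256233 0.24004472]
0.0597 -26.8
0.0618 -26.8
0.0621 -115.8
0.0621 -117.7
[ -0.9   1.  141.6]
```

```bash
python3 -m jog '{"travel":[[-1,1,40],[-1,1,80],[-1,1,115],[-1,1,141],[-1,1,141],[-1,1,141],[-1,1,141],[-1,1,141],[-1,1,141],[-1,1,141]],"angular":[[0,0,0],[0,0,0],[0,0,0],[0,0,0],[0,0,0],[0,0,0],[0,0,0],[0,0,0],[0,0,0],[0,0,0]],"fingers":[1,1,1,1,1,0,0,0,0,0]}' 15
python3 -m jog '{"travel":[[0,0,-15],[0,0,-40],[0,0,-70],[0,0,-90],[0,0,-90],[0,0,-90]],"angular":[[0,0,0],[0,0,0],[0,0,0],[0,0,0],[0,0,0],[0,0,0]],"fingers":[0,0,0,0,0,0]}'
python3 - <<'E'
from h import *
s=arm.observe();R=s['tool_rot']
print((R.T@(np.array((.4855,.075,.15))-s['tcp_pos'])*1000).round(1))
im=arm.read_camera('scene');m=mask(im,'y',(100,150,330,350));print(hexa(m).tolist())
E
```

```text
time_s: 4.15
tcp_pos: [0.5516, 0.2421, 0.0615]
tool_rot: [[0.459, 0.888, 0.002], [0.888, -0.459, -0.0], [0.001, 0.001, -1.0]]
force: [-0.1, -1.8, 6.1]
opening: 0.0622
grasp_force: 14.9
time_s: 4.9
tcp_pos: [0.5504, 0.2415, 0.1495]
tool_rot: [[0.459, 0.888, -0.002], [0.888, -0.459, -0.001], [-0.001, -0.001, -1.0]]
force: [-1.3, 0.2, -0.5]
opening: 0.0618
grasp_force: 14.9
[-177.7   18.8   -0.3]
[[190, 253], [190, 285], [147, 292], [139, 268], [177, 223], [182, 221]]
```

```bash
python3 -m jog '{"travel":[[-60,6,0],[-120,12,0],[-178,19,0],[-178,19,0],[-178,19,0],[-178,19,0],[-178,19,0],[-178,19,20],[-178,19,30],[-178,19,30],[-178,19,30]],"angular":[[0,0,0],[0,0,-1],[0,0,-2],[0,0,-2],[0,0,-2],[0,0,-2],[0,0,-2],[0,0,-2],[0,0,-2],[0,0,-2],[0,0,-2]],"fingers":[0,0,0,0,0,0,0,0,0,0,0]}'
python3 - <<'E'
from h import *
im=arm.read_camera('scene');cv2.imwrite('pics/s2.png',im[100:400,150:550])
s=arm.observe();print(s['tcp_pos'],s['tool_rot'].round(3).tolist())
E
```

```text
time_s: 6.32
tcp_pos: [0.4865, 0.0755, 0.1209]
tool_rot: [[0.127, 0.992, 0.001], [0.992, -0.127, 0.0], [0.0, 0.0, -1.0]]
force: [1.0, 0.0, -0.9]
opening: 0.0619
grasp_force: 15.0
[0.48663084 0.07540493 0.1210792 ] [[0.127, 0.992, 0.001], [0.992, -0.127, 0.0], [0.0, 0.001, -1.0]]
```

View pics/s2.png

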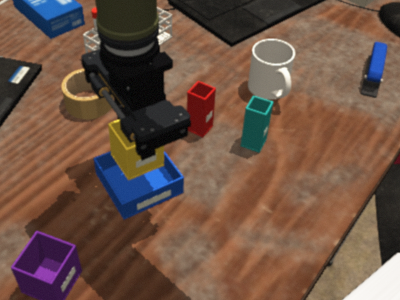

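The yellow pot hangs upright and centred over the blue one (crop pixel (138,150)). I lower it slowly.

```bash
python3 -m jog '{"travel":[[0,0,15],[0,0,30],[0,0,42],[0,0,50],[0,0,54],[0,0,56],[0,0,56],[0,0,56]],"angular":[[0,0,0],[0,0,0],[0,0,0],[0,0,0],[0,0,0],[0,0,0],[0,0,0],[0,0,0]],"fingers":[0,0,0,0,0,0,0,0]}'
```

```text
time_s: 7.38
tcp_pos: [0.4866, 0.0752, 0.0649]
tool_rot: [[0.127, 0.992, 0.001], [0.992, -0.127, -0.0], [0.0, 0.001, -1.0]]
force: [-0.1, 1.1, -0.6]
opening: 0.0617
grasp_force: 15.0
```

```bash
python3 -m jog '{"travel":[[0,0,1],[0,0,1],[0,0,1],[0,0,1],[0,0,1],[0,0,1],[0,0,-5],[0,0,-30],[0,0,-60],[0,0,-90],[0,0,-110],[0,0,-110]],"angular":[[0,0,0],[0,0,0],[0,0,0],[0,0,0],[0,0,0],[0,0,0],[0,0,0],[0,0,0],[0,0,0],[0,0,0],[0,0,0],[0,0,0]],"fingers":[0,0,1,1,1,1,1,1,1,1,1,1]}'
python3 - <<'E'
from h import *
s,im=wcam();cv2.imwrite('pics/w2.png',im)
R=s['tool_rot'];print((R.T@(np.array((.525,-.085,.21))-s['tcp_pos'])*1000).round(1))
E
```

```text
time_s: 8.88
tcp_pos: [0.4874, 0.0754, 0.1762]
tool_rot: [[0.128, 0.992, 0.004], [0.992, -0.128, -0.001], [-0.0, 0.004, -1.0]]
force: [0.3, 0.1, -1.1]
opening: 0.0872
grasp_force: 0.0
[-154.3   57.9  -33.5]
```

View pics/w2.png

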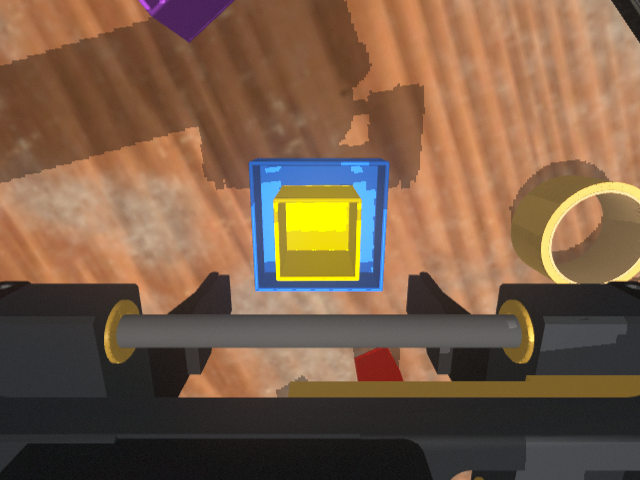

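The yellow pot stands level inside the blue one, with rim corners at (275,200), (361,198), (359,280) and (276,281). Now I go to the red pot.

```bash
python3 - <<'E'
from h import *
s=arm.observe();P=[wplane(s,p,.071) for p in((275,200),(361,198),(359,280),(276,281))];print(np.mean(P,0))
d=P[1]-P[0];print(np.hypot(*d),np.degrees(np.arctan2(d[1],d[0])))
E
python3 -m jog '{"travel":[[0,0,-33],[-50,19,-33],[-100,38,-33],[-154,58,-33],[-154,58,-33],[-154,58,-33],[-154,58,-33],[-154,58,-33]],"angular":[[0,0,0],[0,0,-0.8],[0,0,-1.6],[0,0,-2.3],[0,0,-2.3],[0,0,-2.3],[0,0,-2.3],[0,0,-2.3]],"fingers":[1,1,1,1,1,1,1,1]}'
python3 - <<'E'
from h import *
s,im=wcam();cv2.imwrite('pics/w3.png',im)
E
```

```text
[0.48632286 0.07500138]
0.059619940815081506 -6.0100046287080815
time_s: 9.93
tcp_pos: [0.524, -0.0836, 0.2075]
tool_rot: [[-0.272, 0.962, -0.0], [0.962, 0.272, -0.0], [-0.0, -0.0, -1.0]]
force: [0.3, -0.4, 0.7]
opening: 0.087
grasp_force: 0.0
```

View pics/w3.png

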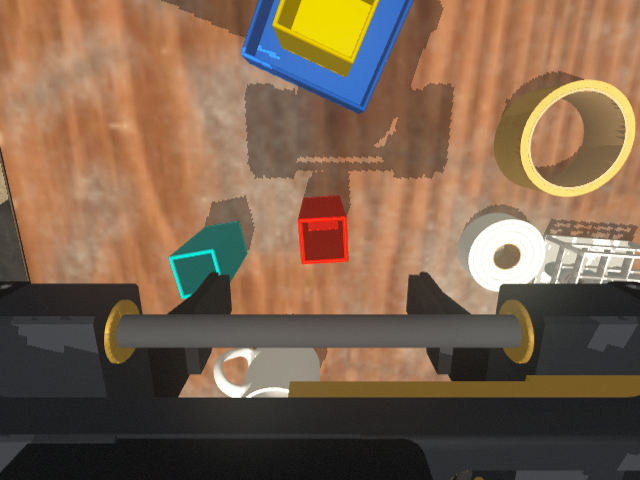

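The wrist view shows the red rim corners at (299,218), (347,216), (349,262) and (302,263). The turquoise rim is at (170,258)–(221,295), beside the left finger's line.

Run:
```python
from h import *
s=arm.observe();R=s['tool_rot'];f=lambda p:wplane(s,p,.092)
P=[f(p) for p in((299,218),(347,216),(349,262),(302,263))];c=np.mean(P,0);print(c)
for a,b in((0,1),(3,2),(1,2),(0,3)):
    d=P[b]-P[a];print(np.hypot(*d).round(4),np.degrees(np.arctan2(d[1],d[0])).round(1))
print((R.T@(np.array([*c,.087])-s['tcp_pos'])*1000).round(1))
for p in((170,258),(213,250),(221,290),(183,297)):
    print('turq',(R.T@(np.array([*f(p),.087])-np.array([*c,.087]))*1000).round(1))
```

```text
[ 0.52879772 -0.08565535]
0.0354 18.2
0.0359 17.1
0.036 -70.6
0.0353 -71.4
[ -3.    4.1 120.6]
turq [ -14.2 -117.4    0. ]
turq [ -7.8 -84.1   0. ]
turq [-40.7 -80.5   0. ]
turq [ -46.7 -110.9    0. ]
```

```bash
python3 -m jog '{"travel":[[-3,4,30],[-3,4,70],[-3,4,100],[-3,4,120],[-3,4,120],[-3,4,120],[-3,4,120],[-3,4,120],[-3,4,120],[-3,4,120],[-3,4,120],[-3,4,120]],"angular":[[0,0,-0.2],[0,0,-0.2],[0,0,-0.2],[0,0,-0.2],[0,0,-0.2],[0,0,-0.2],[0,0,-0.2],[0,0,-0.2],[0,0,-0.2],[0,0,-0.2],[0,0,-0.2],[0,0,-0.2]],"fingers":[1,1,1,1,1,0,0,0,0,0,0,0]}' 12
python3 -m jog '{"travel":[[0,0,-15],[0,0,-45],[0,0,-85],[0,0,-110],[0,0,-110],[0,0,-110]],"angular":[[0,0,0],[0,0,0],[0,0,0],[0,0,0],[0,0,0],[0,0,0]],"fingers":[0,0,0,0,0,0]}'
python3 - <<'E'
from h import *
s=arm.observe();R=s['tool_rot']
print((R.T@(np.array((.4863,.075,.15))-s['tcp_pos'])*1000).round(1))
E
```

```text
time_s: 11.48
tcp_pos: [0.5287, -0.0868, 0.0875]
tool_rot: [[-0.304, 0.953, -0.0], [0.953, 0.304, -0.0], [-0.0, -0.0, -1.0]]
force: [-0.2, 0.3, 0.0]
opening: 0.0364
grasp_force: 11.8
time_s: 12.22
tcp_pos: [0.5282, -0.0868, 0.1969]
tool_rot: [[-0.304, 0.953, -0.001], [0.953, 0.304, -0.0], [0.0, -0.001, -1.0]]
force: [-0.4, -0.2, -0.9]
opening: 0.0361
grasp_force: 11.9
[166.9   9.3  46.9]
```

```bash
python3 -m jog '{"travel":[[55,3,0],[110,6,0],[167,9,0],[167,9,0],[167,9,0],[167,9,0],[167,9,0],[167,9,10],[167,9,20],[167,9,20]],"angular":[[0,0,0.8],[0,0,1.6],[0,0,2.4],[0,0,2.4],[0,0,2.4],[0,0,2.4],[0,0,2.4],[0,0,2.4],[0,0,2.4],[0,0,2.4]],"fingers":[0,0,0,0,0,0,0,0,0,0]}'
python3 - <<'E'
from h import *
a=arm.read_camera('scene')[150:330,190:370];b=arm.read_camera('side')[130:270,260:400]
cv2.imwrite('pics/s3.png',np.hstack([cv2.resize(a,(400,400)),cv2.resize(b,(400,400))]))
E
```

```text
time_s: 13.48
tcp_pos: [0.4857, 0.0748, 0.1762]
tool_rot: [[0.11, 0.994, -0.003], [0.994, -0.11, 0.0], [-0.0, -0.003, -1.0]]
force: [0.3, -0.6, -0.6]
opening: 0.0357
grasp_force: 11.9
```

View pics/s3.png

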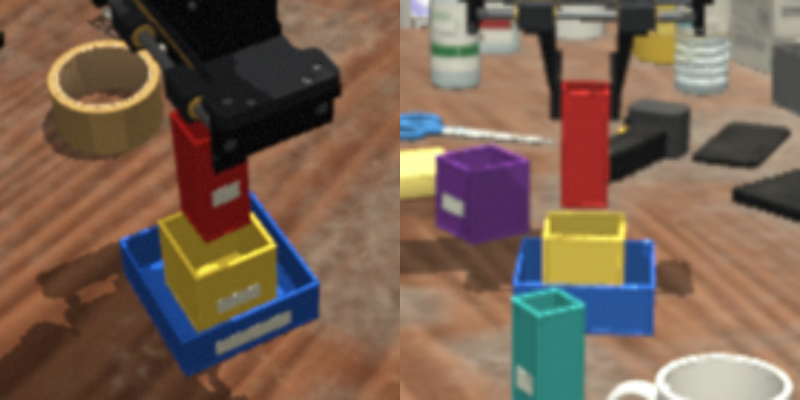

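The red pot is upright and centred over the yellow one (side crop columns 585 and 584). I lower it.

```bash
python3 -m jog '{"travel":[[0,0,15],[0,0,30],[0,0,45],[0,0,60],[0,0,70],[0,0,77],[0,0,80],[0,0,82],[0,0,82],[0,0,82]],"angular":[[0,0,0],[0,0,0],[0,0,0],[0,0,0],[0,0,0],[0,0,0],[0,0,0],[0,0,0],[0,0,0],[0,0,0]],"fingers":[0,0,0,0,0,0,0,0,0,0]}'
```

```text
time_s: 14.82
tcp_pos: [0.4868, 0.075, 0.0958]
tool_rot: [[0.11, 0.994, 0.001], [0.994, -0.11, -0.0], [-0.0, 0.001, -1.0]]
force: [0.3, 0.2, 0.5]
opening: 0.0361
grasp_force: 11.9
```

```bash
python3 -m jog '{"travel":[[0,0,1],[0,0,2],[0,0,2]],"angular":[[0,0,0],[0,0,0],[0,0,0]],"fingers":[0,0,0]}'
```

```text
time_s: 15.2
tcp_pos: [0.4867, 0.075, 0.0937]
tool_rot: [[0.11, 0.994, 0.0], [0.994, -0.11, -0.0], [-0.0, 0.0, -1.0]]
force: [-0.5, 0.5, 0.8]
opening: 0.0358
grasp_force: 11.9
```

```bash
python3 -m jog '{"travel":[[0,0,0],[0,0,0],[0,0,0],[0,0,0],[0,0,-5],[0,0,-30],[0,0,-60],[0,0,-90],[0,0,-120],[0,0,-120],[0,0,-120],[0,0,-120]],"angular":[[0,0,0],[0,0,0],[0,0,0],[0,0,0],[0,0,0],[0,0,0],[0,0,0],[0,0,0],[0,0,0],[0,0,0],[0,0,0],[0,0,0]],"fingers":[0.7,0.7,0.7,0.7,0.7,0.7,0.7,0.7,0.7,0.7,0.7,0.7]}'
python3 - <<'E'
from h import *
a=arm.read_camera('wrist')[80:380,170:470];b=arm.read_camera('side')[130:270,260:400]
cv2.imwrite('pics/s4.png',np.hstack([cv2.resize(a,(400,400)),cv2.resize(b,(400,400))]))
E
```

```text
time_s: 16.7
tcp_pos: [0.4858, 0.0749, 0.2124]
tool_rot: [[0.11, 0.994, -0.002], [0.994, -0.11, 0.0], [-0.0, -0.002, -1.0]]
force: [-0.0, 0.3, 0.3]
opening: 0.061
grasp_force: 0.0
```

View pics/s4.png

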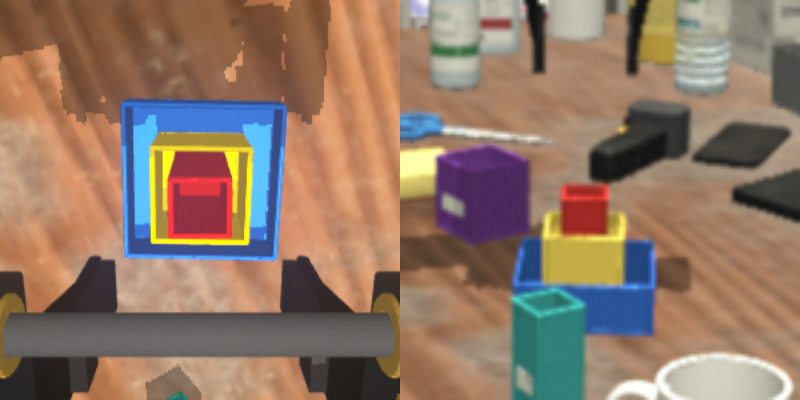

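All three pots are nested, upright and centred: red is at (200,207) within yellow in the wrist crop and at (585,208) in the side crop. The gripper is clear.

```bash
python3 -c "from station import arm; print(arm.hand_in())"
```

```text
the job is handed in; nothing more can be done
None
```

The yellow pot is nested in the blue one and the red pot in the yellow one, all upright and released; the job was handed in at about 17 s of the 70 s limit, with no verdict returned.

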